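Hold the spring-return backing arm of a welding jig home for tacking

ROBOT

A 6-joint arm with a two-finger parallel gripper is mounted at the origin on the work surface. World frame = base frame: x ahead of the robot, y to its left, z up, the work surface at z = 0. Lengths are in m, angles in degrees, forces in N, time in s.
With the tool pointing down it reaches from about 0.325 to 0.85 m from the base axis. Payload 15.5 kg.
Tool frame: the origin (TCP) lies midway between the tips of the shut fingers; the grasp point (between the pads) lies 19 mm behind it; y points along the fingers, x is the direction in which the jaws open and shut, and the axes are right-handed (so a half turn about y gives the same grasp; the last joint's range is limited). The gripper opens to 91 mm and grips with 3 to 60 N. Pads are 32 mm wide; open, the fingers measure 118 mm over their backs; the gripper's body (76 mm by 178 mm) begins 60 mm behind the grasp point.
Start: joints at [-72.393, 28.281, 77.091, -0, 74.628, -5.472], TCP at [0.245, -0.575, 0.214] pointing down, gripper open.
Joint ranges: [-166.48, 166.48], [-47.26, 123.95], [12.59, 153.08], [-70.14, 250.14], [6.76, 159.57], [-176.63, 176.63]. Speed limits (degrees/s): [108.29, 108.29, 147.25, 172.46, 172.46, 172.46].

INTERFACE

Orientations are given as a 3x3 rotation matrix whose columns are the frame's x, y, z axes.
In Python, from bench import ctrl gives the robot as it stands. The module is installed in compiled form; this text tells all that it offers. Calls block until the motion is done:
- ctrl.goto(position, orientation): joint-space move of the TCP to a pose.
- ctrl.move_l(position, vel=0.15, ori=None, contact_N=None): straight line of the TCP; ori=None keeps the orientation; vel is the mean speed in m/s. With contact_N (N) it stops when the force on the tool has changed by that much, and returns True; else False.
- ctrl.movej(angles): joint-space move.
- ctrl.command_gripper(opening): opening from 0.0 (shut) to 1.0 (fully open); the grip force is fixed at half the most; returns when the fingers have stopped.
- ctrl.sleep(seconds).
- ctrl.ik(position, orientation): joint angles nearest the present ones, or None.
- ctrl.read_camera(name): name is "side" or "top"; returns the picture (400x640x3 uint8, blue, green, red); there is no depth.
- ctrl.camera_params(name): a dict with "fx", "fy", "cx", "cy" (pixels), "pose" (4x4, takes a point from camera to world coordinates). Camera axes: x right, y up, looking along -z (the intrinsics and any distortion apply to the point x, -y, -z); pixel columns grow to the right and rows downward; lengths in m; the calibration is good to about 2 mm. A picture is of the moment at which its call begins. camera_params takes no time and is no camera call.
A pose or a line that the arm cannot do raises ctrl.MotionError and nothing moves.
- ctrl.sign_off(): hands the job in, once; it reports no verdict.
Readings, each from a call of its own:
- ctrl.current_t(): time.
- ctrl.current_q(): joint angles.
- ctrl.current_dq(): joint speeds.
- ctrl.current_effort(): joint torques, N m.
- ctrl.current_tool_pos(): TCP position.
- ctrl.current_eef_rot(): TCP orientation.
- ctrl.current_contact_force(): force on the tool from outside, world axes, zero at the start.
- ctrl.current_wrist_torque(): the same for the moment, N m.
- ctrl.current_grip_width(): opening from 0.0 (shut) to 1.0 (fully open).
Only numpy, scipy, OpenCV 4.12 (cv2) and the standard library are available. Lean on these libraries where they do the work, as an engineer would, in place of code of your own. Each camera call takes 0.05 s, during which the arm holds its last target.

TASK

Free the jig's parked backing arm by turning its brass lock screw clockwise (seen from above) to its stop with the red-handled fork key, never with the fingers, and stand the key upright back on its black round mat. Then take the blue arm by its orange handle, swing it clockwise against its spring fully home to its stop at the tubes, and finish while still holding it there, since it springs back if let go. Leave the magnetic square, the brush and the cup where they are.

Things in the scene. Friction and masses are not known exactly. Their poses are not given: they have to be found in the camera images.
- jig: welding jig, a grey steel plate 300 x 290 x 12 mm fixed on the bench; origin at the centre of its underside, z up. It carries (x, y in its frame, mm) the arm's pivot at (30, -70), the lock screw at (78, -110), and two clamped steel tubes whose tops, with their red clamps, stand 43 mm over the bench
- pivot (a point): vertical hinge axis of the blue backing arm, a steel pin with a coil spring round it, top 42 mm over the bench; the point is on the axis, 26 mm over the bench; axes as the jig
- swing (a joint): angle of the blue backing arm in rad: 0 parked, grows clockwise seen from above, 1.1 fully home against the yellow stop pin with its copper pad at the tube seam. A spring drives it back towards 0: about 3.5 N at the handle when parked, 7 N when home. While the lock screw is shut, its tab blocks the arm near 0.1
- handle (a point): centre (69 mm over the bench) of the grasp on the upright orange handle of the arm, a round post of 18 mm diameter that runs from 24 to 84 mm over the bench, 105 mm from the pivot axis; moves in an arc about the pivot. Parked, the arm (bar 18 mm wide, 24 mm high, 165 mm long) points from the pivot to the jig's -x; home, it has turned 1.1 rad clockwise
- lock (a joint): angle of the captive lock screw in rad: starts at 0 to 0.3 (shut, its tab in the way of the arm's tail); grows clockwise seen from above; stop at 1.3 (open). Stiff: about 0.05 N m
- lock_head (a point): centre of the brass bar head of the lock screw, 30 mm over the bench: the bar is 28 mm long (along this point's x axis), 6 mm thick and 12 mm high (24 to 36 mm over the bench) on a steel disc of 26 mm diameter whose top is 24 mm over the bench; a half turn looks the same
- key_grip (a point): centre of the red grip of the fork key: a block 32 mm (x) by 22 mm (y) by 34 mm high. The key stands upright, 90 mm tall; its foot is 73 mm below this point, its top 17 mm above. Seated on the lock screw (foot on the steel disc), this point is 97 mm over the bench. Mass about 0.25 kg
- key: the same fork key, origin at the centre of its underside, z up. A slot 12 mm wide and 16 mm deep, open below and at both ends, runs along x through its steel foot (36 x 34 mm, 28 mm high); it fits over the bar head with 3 mm play either side, about 0.2 rad of free turn
- key_mat: black rubber disc, 90 mm diameter, 4 mm high, fixed on the bench; origin at the centre of its underside. The key stands on it
- magnet: bystander: red magnetic welding square, 90 x 85 x 22 mm, on the bench; origin under its middle
- brush: bystander: brush, 160 mm long, lying on the bench; origin under its middle
- cup: bystander: open aluminium cup, 72 mm diameter, 75 mm high; origin at its underside
Things that resemble listed ones, but are neither listed nor needed, are in the scene too. Leave any brown or purple look-alike of the key alone.

How it is judged (in metres and radians):
On the way, in this order (a step that is already met when the one before it is completed fails the run):
1. the lock screw is turned open to its stop by the key (value of joint lock above 1.15 rad and contact force between key and lock above 0.2 N).
2. the key stands upright on its mat, let go (horizontal distance between key_grip and key_mat below 0.035 m and angle between key_grip's own z axis and vertical below 0.12 rad and height (world z) of key_grip between 0.07 and 0.085 m and contact force between the fingers and key below 0.2 N), for 0.2 s.
At the end, for the whole second after the job is handed in: Lock screw open (over 1.1 rad); key upright (within 0.12 rad) on its mat, within 35 mm of its centre, let go and at rest; arm home (over 1.05 of 1.1 rad) and still, held there by the fingers alone (over 2.5 N) (all of step 2 and value of joint swing above 1.05 rad and velocity of joint swing between -0.05 and 0.05 rad/s and contact force between the fingers and swing above 2.5 N and value of joint lock above 1.1 rad and linear speed of key below 0.02 m/s and contact force between each of key, magnet, brush, cup and swing below 0.2 N); the arm keeps its last pose, push and grip.
It fails at once if the fingers touch the lock screw (contact force between the fingers and lock above 0.5 N).
It fails at once if the magnet is moved more than 30 mm (distance of magnet from where it was at the start of the episode above 0.03 m).
It fails at once if the brush is moved more than 30 mm (distance of brush from where it was at the start of the episode above 0.03 m).
It fails at once if the cup is moved more than 30 mm (distance of cup from where it was at the start of the episode above 0.03 m).
It also fails if it takes over 64 s, if anything falls off the work surface, if the arm or the gripper's body presses on something with over 40 N, if the wrist force passes 120 N, or if a joint passes its speed limit or range.

## Working session

There is one attempt and no reset: what is moved stays moved. The work goes in short steps, each a Python script; the robot and the scene stay as the last script left them, time stands still between calls to the robot, and variables do not carry over. Pictures are saved under pics/ and viewed, and the job is handed in when it is done.

```bash
mkdir -p pics; python3 - <<'E'
from bench import ctrl
import cv2, numpy as np
for n in ("side","top"):
    im=ctrl.read_camera(n); cv2.imwrite(f"pics/{n}0.png",im)
    p=ctrl.camera_params(n); print(n,{k:(np.round(v,4).tolist() if hasattr(v,'__len__') else v) for k,v in p.items()})
print(ctrl.current_eef_rot(), ctrl.current_t())
E
```

```text
side {'fx': 456.1248463567068, 'fy': 456.1248463567068, 'cx': 317.1474111036772, 'cy': 193.80595090374015, 'pose': [[0.979, 0.1663, -0.118, 0.431], [-0.2035, 0.7625, -0.6142, -0.6652], [-0.0121, 0.6253, 0.7803, 0.9456], [0.0, 0.0, 0.0, 1.0]]}
top {'fx': 501.8904559769015, 'fy': 501.8904559769015, 'cx': 319.4312503346483, 'cy': 200.3546260862888, 'pose': [[0.0236, 0.9887, -0.1481, 0.3464], [-0.9997, 0.0222, -0.0114, 0.0318], [-0.008, 0.1483, 0.9889, 1.4651], [0.0, 0.0, 0.0, 1.0]]}
[[ 3.91996068e-01 -3.28703346e-04  9.19966833e-01]
 [-9.19966264e-01  1.02892296e-03  3.91996193e-01]
 [-1.07542546e-03 -9.99999417e-01  1.00937765e-04]] 0.1
```

View pics/side0.png

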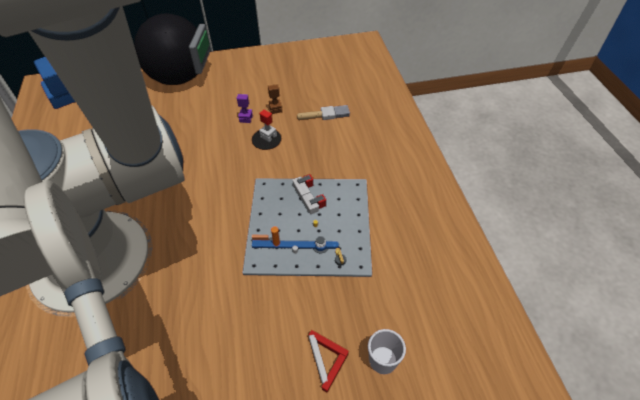

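View pics/top0.png

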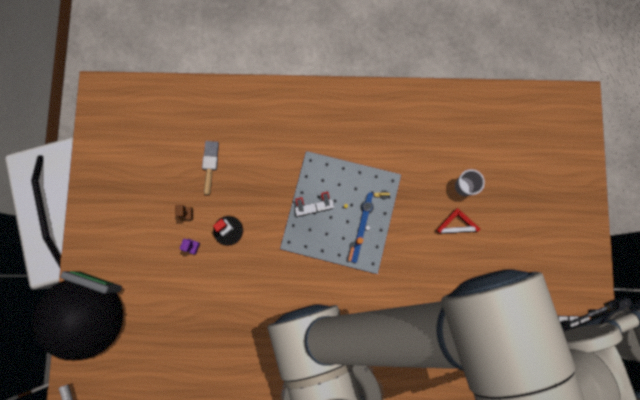

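The key that fits is the red-gripped one on the black mat, at side (266,125) / top (227,230). The look-alikes are purple at side (244,108) and brown at side (274,98). The magnet, cup and brush are well clear. Next I'll enlarge the crops.

```bash
python3 - <<'E'
import cv2, numpy as np
s=cv2.imread("pics/side0.png"); t=cv2.imread("pics/top0.png")
def crop(im,x0,y0,w,h,k,n): cv2.imwrite(n,cv2.resize(im[y0:y0+h,x0:x0+w],None,fx=k,fy=k,interpolation=cv2.INTER_CUBIC))
a=lambda im,x0,y0,w,h: cv2.resize(im[y0:y0+h,x0:x0+w],(395,int(395*h/w)),interpolation=cv2.INTER_CUBIC)
k1=a(s,230,80,70,70);k2=a(t,170,195,70,70)
cv2.imwrite("pics/keys.png",np.hstack([k1,k2]))
crop(s,240,170,140,110,5.7,"pics/jig_s.png"); crop(t,275,145,133,133,4.5,"pics/jig_t.png")
E
```

```text
(no output)
```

View pics/keys.png

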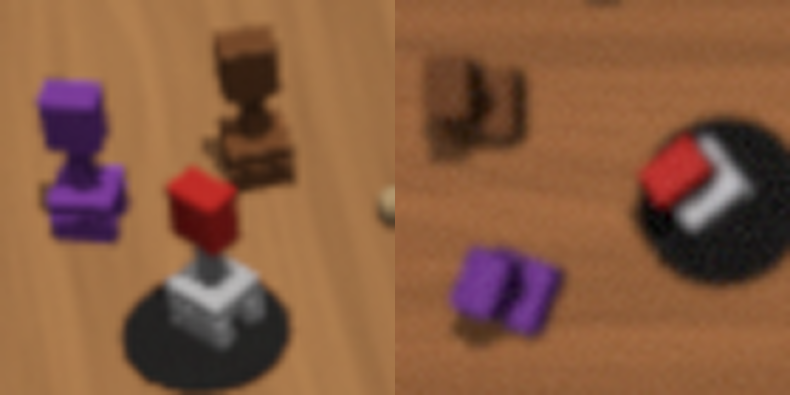

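View pics/jig_s.png

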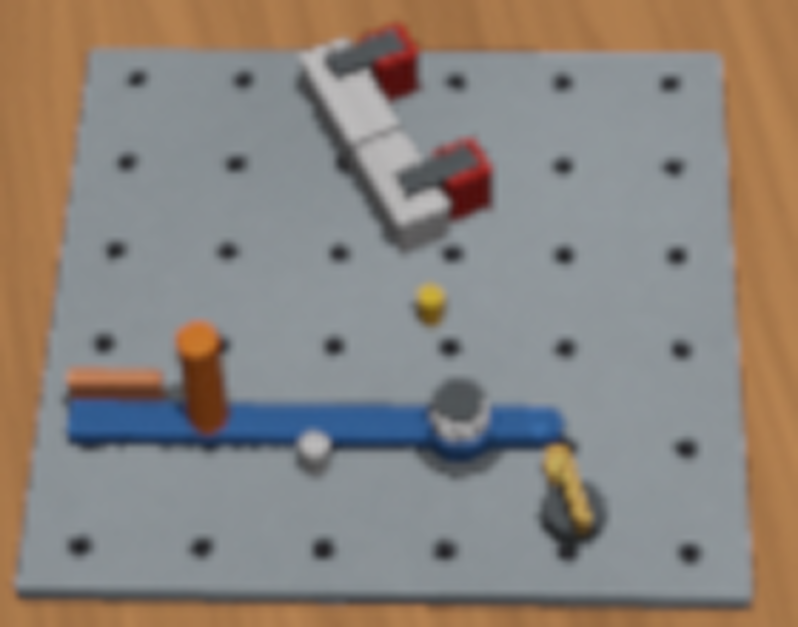

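View pics/jig_t.png

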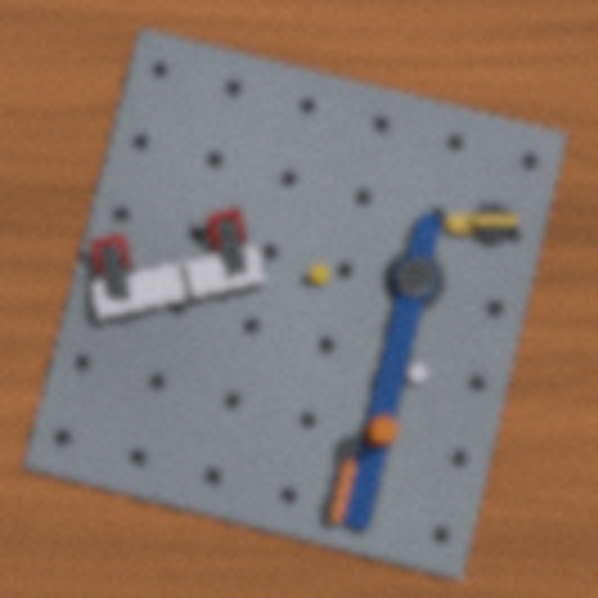

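```bash
cat > vis.py <<'E'
from bench import ctrl
import cv2, numpy as np
from scipy.optimize import least_squares, minimize
P={n:ctrl.camera_params(n) for n in("side","top")}
def proj(n,X):
    p=P[n];T=np.linalg.inv(np.array(p["pose"]));X=np.atleast_2d(X)
    c=X@T[:3,:3].T+T[:3,3]
    return np.c_[p["cx"]+p["fx"]*c[:,0]/-c[:,2],p["cy"]+p["fy"]*-c[:,1]/-c[:,2]]
def ray(n,uv,z):
    p=P[n];M=np.array(p["pose"]);d=M[:3,:3]@np.array([(uv[0]-p["cx"])/p["fx"],-(uv[1]-p["cy"])/p["fy"],-1])
    return M[:3,3]+d*(z-M[2,3])/d[2]
def place(pose,pts):
    x,y,a=pose;c,s=np.cos(a),np.sin(a);pts=np.atleast_2d(pts).astype(float)
    return np.c_[x+c*pts[:,0]-s*pts[:,1],y+s*pts[:,0]+c*pts[:,1],pts[:,2]]
def box(cx,cy,z0,z1,lx,ly):
    return np.array([[cx+i*lx/2,cy+j*ly/2,z] for i in(-1,1) for j in(-1,1) for z in(z0,z1)])
def soft(n,boxes,pose,shape,k=8):
    x0,y0,w,h=shape;m=np.zeros((h*k,w*k),np.uint8)
    for b in boxes:
        q=(proj(n,place(pose,b))+0.5-[x0,y0])*k
        cv2.fillConvexPoly(m,cv2.convexHull(q.astype(np.float32)).astype(np.int32),255)
    return cv2.resize(m,(w,h),interpolation=cv2.INTER_AREA)/255.
E
python3 - <<'E'
from vis import *
s=cv2.imread("pics/side0.png"); t=cv2.imread("pics/top0.png")
# jig
c=np.array([[.15,.145,.012],[.15,-.145,.012],[-.15,-.145,.012],[-.15,.145,.012]])
ct=np.array([[140,28],[567,130],[463,578],[25,467]])/4.5+[275,145]-.4
cs=np.array([[722,53],[750,598],[18,588],[90,50]])/5.7+[240,170]-.4
for w in ("both","side","top"):
    f=lambda p:np.r_[(proj("side",place(p,c))-cs).ravel()*(w!="top"),(proj("top",place(p,c))-ct).ravel()*(w!="side")]
    r=least_squares(f,[.4,0,0]);print(w,r.x,np.round(r.fun,1))
    if w=="both": J=r.x
for nm,q in dict(pivot=[.03,-.07,.042],lock=[.078,-.11,.036],handle=[-.075,-.07,.084]).items():
    X=place(J,q);print(nm,X.round(4),"side crop",((proj("side",X)+.4-[240,170])*5.7).round(),"top crop",((proj("top",X)+.4-[275,145])*4.5).round())
# key: red mask
def red(im):
    h=cv2.cvtColor(im,cv2.COLOR_BGR2HSV);return (((h[...,0]<8)|(h[...,0]>172))&(h[...,1]>160)&(h[...,2]>70)).astype(float)
R={"side":(245,95,50,60),"top":(200,205,55,50)};M={}
for n,im in(("side",s),("top",t)):
    x,y,w,h=R[n];M[n]=red(im)[y:y+h,x:x+w]
    v,u=np.nonzero(M[n]);print(n,"red centroid",u.mean()+x,v.mean()+y,len(u))
G=[box(0,0,.060,.094,.032,.022)]
u=np.nonzero(M["top"]);x0=ray("top",(u[1].mean()+200,u[0].mean()+205),.09);print(x0)
def cost(p,ns=("side","top")):return sum(((soft(n,G,p,R[n])-M[n])**2).sum() for n in ns)
best=min((minimize(cost,[x0[0],x0[1],a],method="Nelder-Mead",options=dict(initial_simplex=np.array([[x0[0],x0[1],a],[x0[0]+.006,x0[1],a],[x0[0],x0[1]+.006,a],[x0[0],x0[1],a+.25]]))) for a in np.arange(0,3.1,.4)),key=lambda r:r.fun)
K=best.x;print("key",K,np.degrees(K[2]),best.fun)
# mat
for n,im in(("side",s),("top",t)):
    x,y,w,h=R[n]
F=[box(0,0,.004,.032,.036,.034)]
for n,im,off in(("side",s,(230,90)),("top",t,(195,195))):
    k=6;cr=cv2.resize(im[off[1]:off[1]+65,off[0]:off[0]+65],None,fx=k,fy=k,interpolation=cv2.INTER_CUBIC)
    for b in (G[0],F[0]):
        q=((proj(n,place(K,b))+.5-off)*k).astype(np.int32)
        cv2.polylines(cr,[cv2.convexHull(q)],True,(0,255,0),1)
    # mat outline fit by dark pixels
    g=im.max(2)[off[1]:off[1]+65,off[0]:off[0]+65]<60
    nl,l,st,ce=cv2.connectedComponentsWithStats(g.astype(np.uint8));i=1+st[1:,4].argmax()
    hull=cv2.convexHull(np.argwhere(l==i)[:,::-1].astype(np.float32));e=cv2.fitEllipse(hull);print(n,"mat",ray(n,(e[0][0]+off[0],e[0][1]+off[1]),.004),e)
    cv2.imwrite(f"pics/kfit_{n}.png",cr)
a,b=cv2.imread("pics/kfit_side.png"),cv2.imread("pics/kfit_top.png");cv2.imwrite("pics/kfit.png",np.hstack([a,b]))
# lock crop
a=cv2.resize(s[235:275,320:360],(400,400),interpolation=cv2.INTER_CUBIC);b=cv2.resize(t[180:220,360:400],(400,400),interpolation=cv2.INTER_CUBIC)
cv2.imwrite("pics/lock.png",np.hstack([a,b]))
E
```

```text
both [ 0.53413739 -0.01496741 -0.22444049] [ 0.2 -0.4  1.4  0.  -0.5  0.3 -0.  -0.6 -0.1 -0.2  0.3  0.5  0.1  0.6
 -0.4  0.4]
side [ 0.53345355 -0.01499218 -0.22646445] [ 0.1 -0.2  1.   0.2 -0.9  0.2 -0.2 -0.7  0.  -0.   0.   0.  -0.   0.
 -0.   0. ]
top [ 0.53512164 -0.01498767 -0.2218861 ] [ 0.  -0.   0.  -0.   0.   0.   0.  -0.  -0.2 -0.4  0.2 -0.   0.3  0.2
 -0.3  0.2]
pivot [[ 0.5478 -0.0899  0.042 ]] side crop [[462. 397.]] top crop [[418. 274.]]
lock [[ 0.5857 -0.1396  0.036 ]] side crop [[579. 490.]] top crop [[496. 218.]]
handle [[ 0.4454 -0.0665  0.084 ]] side crop [[199. 337.]] top crop [[385. 430.]]
side red centroid 265.80281690140845 116.65492957746478 142
top red centroid 218.7047619047619 224.97142857142856 105
[0.47762241 0.32341315 0.09      ]
key [0.47848734 0.3255814  2.09503354] 120.03657989863534 54.84530565167243
side mat [0.46902435 0.31073443 0.004     ] ((36.04286575317383, 48.72797775268555), (19.82701873779297, 28.229642868041992), 83.38796997070312)
top mat [0.47058606 0.31482551 0.004     ] ((32.58356475830078, 35.37514877319336), (27.658565521240234, 29.0752010345459), 55.694217681884766)
```

View pics/kfit.png

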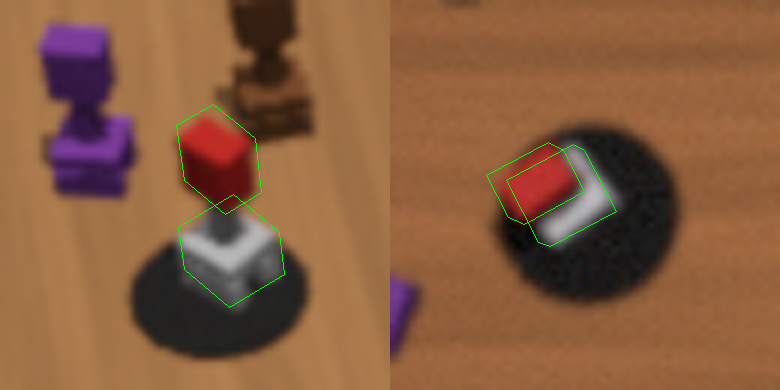

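View pics/lock.png

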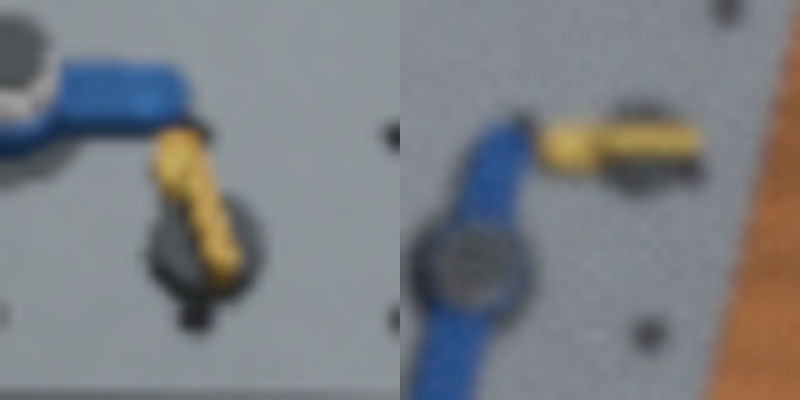

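The key is confirmed as the red-gripped one with a metal foot on the mat. The lock crop shows the bar and tab lying roughly along world y. My hand-picked jig corners and the grip fit are about 1 px off, so I'll refine both by silhouette.

```bash
cat > fit.py <<'E'
from vis import *
s=cv2.imread("pics/side0.png"); t=cv2.imread("pics/top0.png");I={"side":s,"top":t}
def nm(cost,x0,d=(.006,.006,.2)):
    x0=np.array(x0,float);S=np.vstack([x0]+[x0+np.eye(3)[i]*d[i] for i in range(3)])
    return minimize(cost,x0,method="Nelder-Mead",options=dict(initial_simplex=S,xatol=1e-5,fatol=1e-3))
# jig
R={"side":(232,165,155,125),"top":(270,140,145,145)};M={}
for n in I:
    x,y,w,h=R[n];sat=cv2.cvtColor(I[n],cv2.COLOR_BGR2HSV)[y:y+h,x:x+w,1]
    m=(sat<80).astype(np.uint8)
    c,_=cv2.findContours(m,cv2.RETR_EXTERNAL,cv2.CHAIN_APPROX_NONE);c=max(c,key=cv2.contourArea)
    f=np.zeros_like(m);cv2.drawContours(f,[c],-1,1,-1);M[n]=f.astype(float)
B=[box(0,0,0,.012,.3,.29)]
for ns in(("side",),("top",),("side","top")):
    r=nm(lambda p:sum(((soft(n,B,p,R[n])-M[n])**2).sum() for n in ns),[.534,-.015,-.224],(.004,.004,.03));print("jig",ns,r.x.round(4),r.fun,M[ns[0]].sum())
J=r.x
k=5
def show(n,hulls,off,sz,name,k=10):
    cr=cv2.resize(I[n][off[1]:off[1]+sz,off[0]:off[0]+sz],None,fx=k,fy=k,interpolation=cv2.INTER_CUBIC)
    for b in hulls:
        q=((proj(n,b)+.5-off)*k).astype(np.int32);cv2.polylines(cr,[cv2.convexHull(q)],True,(0,255,0),1)
    return cr
th=np.linspace(0,2*np.pi,40)
cyl=lambda x,y,z,r:place(J,np.c_[x+r*np.cos(th),y+r*np.sin(th),0*th+z])
# key: (R-G)/R contrast
Rk={"side":(250,100,32,40),"top":(205,212,32,28)};W={}
for n in I:
    x,y,w,h=Rk[n];im=I[n][y:y+h,x:x+w].astype(float)
    rg=(im[...,2]-im[...,1])/(im[...,2]+1);rb=(im[...,1]-im[...,0])/(im[...,2]+1)
    W[n]=((rg>.55)&(im[...,2]>60)).astype(float)
    print(n,W[n].sum())
G=[box(0,0,.060,.094,.032,.022)];F=[box(0,0,.004,.032,.036,.034)]
for ns in(("side",),("top",),("side","top")):
    r=min((nm(lambda p:sum(((soft(n,G,p,Rk[n])-W[n])**2).sum() for n in ns),[.476,.322,a]) for a in np.arange(0,3.1,.4)),key=lambda r:r.fun);print("key",ns,r.x.round(4),np.degrees(r.x[2]),r.fun)
K=r.x
np.savez("fit.npz",J=J,K=K)
L=[cyl(.078,-.11,.024,.013),cyl(.03,-.07,.042,.008)]
MT=lambda x,y:np.c_[x+.045*np.cos(th),y+.045*np.sin(th),0*th+.004]
kk=np.hstack([show("side",[place(K,G[0]),place(K,F[0]),MT(.47,.314)],(245,100),40,"",9),show("top",[place(K,G[0]),place(K,F[0]),MT(.47,.314)],(207,208),40,"",9)])
ll=np.hstack([show("side",L,(310,230),45,"",8),show("top",L,(355,180),45,"",8)])
cv2.imwrite("pics/f_k.png",kk);cv2.imwrite("pics/f_l.png",ll)
E
python3 fit.py
```

```text
jig ('side',) [ 0.5333 -0.0129 -0.2271] 153.49853133410227 11720.0
jig ('top',) [ 0.5345 -0.0142 -0.2273] 42.6961168781238 10244.0
jig ('side', 'top') [ 0.5338 -0.0134 -0.229 ] 233.68281430219147 11720.0
side 140.0
top 107.0
key ('side',) [0.477  0.3243 1.9158] 109.7675859669076 28.241722414455978
key ('top',) [0.4784 0.3254 2.1783] 124.80497624027788 18.57759323337178
key ('side', 'top') [0.4784 0.3252 2.0724] 118.74060786704477 53.747958477508654
```

```bash
sleep 0
```

```text
(no output)
```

View pics/f_k.png

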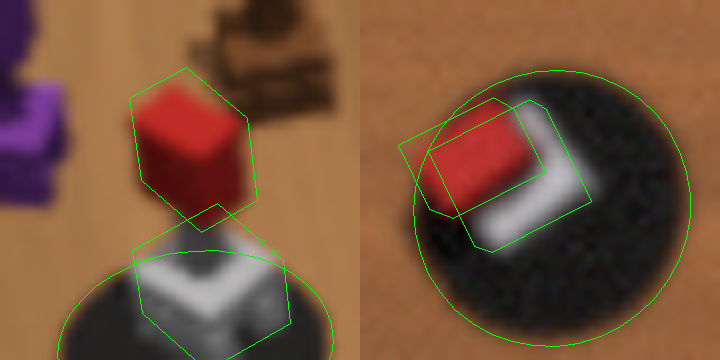

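View pics/f_l.png

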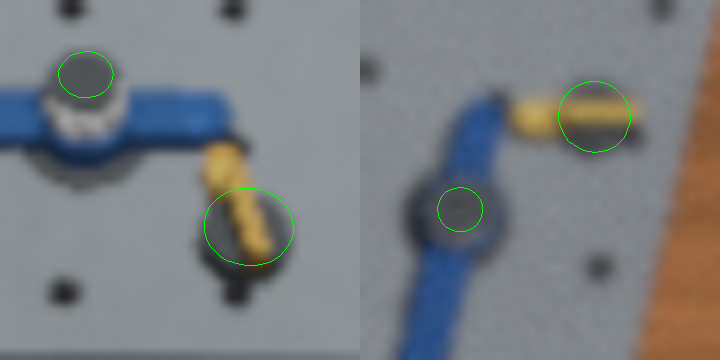

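```bash
python3 - <<'E'
from vis import *
# top-face corners of grip from 9x crops
cs=np.array([[137,125],[175,85],[243,122],[200,160]])/9+[245,100]-.5
ct=np.array([[422,170],[500,107],[538,150],[460,212]])/9-[40,0]+[207,208]-.5
for n,c in(("side",cs),("top",ct)):
    w=np.array([ray(n,q,.094) for q in c])[:,:2]
    e=np.diff(np.vstack([w,w[:1]]),axis=0);print(n,w.mean(0).round(4),(np.hypot(*e.T)*1e3).round(1),np.degrees(np.arctan2(e[:,1],e[:,0])).round())
# mat
s=cv2.imread("pics/side0.png"); t=cv2.imread("pics/top0.png")
# lock bits: side crop8 offset(310,230), top crop8 offset(355,180), x-360
for n,pts,off in(("side",dict(disc=[245,237],pivot=[87,79]),(310,230)),("top",dict(disc=[597,121],pivot=[460,212]),(355,180))):
    for k,q in pts.items():
        q=np.array(q,float)
        if n=="top":q[0]-=360
        print(n,k,ray(n,q/8+off-.5,.024 if k=="disc" else .042).round(4))
A=[ray("side",np.array(q)/8+(310,230)-.5,.036) for q in([236,180],[262,252])]
B=[ray("top",np.array(q)/8+(355,180)-.5,.036) for q in([558-360,113],[638-360,109])]
for a in(A,B):
    d=a[0]-a[1];print("bar",a[0].round(4),a[1].round(4),np.degrees(np.arctan2(d[1],d[0])),np.hypot(*d[:2]),((a[0]+a[1])/2).round(4))
for n,off,kx,lo in(("side",(230,90),65,0),("top",(195,195),65,0)):
    pass
E
```

```text
side [0.4775 0.3186] [21.3 28.5 21.1 26.4] [  49.  -50. -137.  130.]
top [0.4766 0.3194] [30.2 17.8 30.  17.6] [ -49. -136.  130.   44.]
side disc [ 0.583  -0.1414  0.024 ]
side pivot [ 0.5472 -0.0899  0.042 ]
top disc [ 0.5833 -0.1391  0.024 ]
top pivot [ 0.5463 -0.0882  0.042 ]
bar [ 0.5829 -0.1292  0.036 ] [ 0.5846 -0.154   0.036 ] 93.89334506646892 0.024870028250709875 [ 0.5837 -0.1416  0.036 ]
bar [ 0.584  -0.1237  0.036 ] [ 0.5861 -0.1525  0.036 ] 94.1796793231182 0.02885746009858086 [ 0.585  -0.1381  0.036 ]
```

Both views agree: the grip is at (0.477, 0.319) with its x axis at 130°. The lock head is at about (0.584, -0.140) with its bar at 94°. Next I'll check the IK.

```bash
cat > h.py <<'E'
from bench import ctrl
import numpy as np
def down(a):
    a=np.radians(a);return np.array([[np.cos(a),0,-np.sin(a)],[np.sin(a),0,np.cos(a)],[0,-1,0]])
KEY=np.array([.477,.319]);LOCK=np.array([.5842,-.1398]);MAT=np.array([.471,.315])
def st(m=""):
    print(m,"t%.2f"%ctrl.current_t(),"p",np.round(ctrl.current_tool_pos(),4),"F",np.round(ctrl.current_contact_force(),1),"M",np.round(ctrl.current_wrist_torque(),2),"g%.3f"%ctrl.current_grip_width())
E
python3 - <<'E'
from h import *
for off in(-90,90,0,180):
    print(off)
    for nm,p,ks in(("key",KEY,[130]),("lock",LOCK,[94,50,0,-10])):
        for k in ks:
            for z in(.2,.058):
                q=ctrl.ik([*p,z],down(k+off));print(nm,k,z,None if q is None else np.round(q,0))
E
```

```text
-90
key 130 0.2 [ 28.  25.  86.  -0.  70. -12.]
key 130 0.058 [ 28.  35.  93.  -0.  51. -12.]
lock 94 0.2 [-19.  27.  82.  -0.  71. -23.]
lock 94 0.058 [-19.  37.  90.  -0.  54. -23.]
lock 50 0.2 [-19.  27.  82.  -0.  71.  21.]
lock 50 0.058 [-19.  37.  90.  -0.  54.  21.]
lock 0 0.2 [-19.  27.  82.  -0.  71.  71.]
lock 0 0.058 [-19.  37.  90.  -0.  54.  71.]
lock -10 0.2 [-19.  27.  82.  -0.  71.  81.]
lock -10 0.058 [-19.  37.  90.  -0.  54.  81.]
90
key 130 0.2 [ 28.  25.  86.  -0.  70. 168.]
key 130 0.058 [ 28.  35.  93.  -0.  51. 168.]
lock 94 0.2 [-19.  27.  82.  -0.  71. 157.]
lock 94 0.058 [-19.  37.  90.  -0.  54. 157.]
lock 50 0.2 [ -19.   27.   82.   -0.   71. -159.]
lock 50 0.058 [ -19.   37.   90.   -0.   54. -159.]
lock 0 0.2 [ -19.   27.   82.   -0.   71. -109.]
lock 0 0.058 [ -19.   37.   90.   -0.   54. -109.]
lock -10 0.2 [-19.  27.  82.  -0.  71. -99.]
lock -10 0.058 [-19.  37.  90.  -0.  54. -99.]
0
key 130 0.2 [  28.   25.   86.   -0.   70. -102.]
key 130 0.058 [  28.   35.   93.   -0.   51. -102.]
lock 94 0.2 [ -19.   27.   82.   -0.   71. -113.]
lock 94 0.058 [ -19.   37.   90.   -0.   54. -113.]
lock 50 0.2 [-19.  27.  82.  -0.  71. -69.]
lock 50 0.058 [-19.  37.  90.  -0.  54. -69.]
lock 0 0.2 [-19.  27.  82.  -0.  71. -19.]
lock 0 0.058 [-19.  37.  90.  -0.  54. -19.]
lock -10 0.2 [-19.  27.  82.  -0.  71.  -9.]
lock -10 0.058 [-19.  37.  90.  -0.  54.  -9.]
180
key 130 0.2 [28. 25. 86. -0. 70. 78.]
key 130 0.058 [28. 35. 93. -0. 51. 78.]
lock 94 0.2 [-19.  27.  82.  -0.  71.  67.]
lock 94 0.058 [-19.  37.  90.  -0.  54.  67.]
lock 50 0.2 [-19.  27.  82.  -0.  71. 111.]
lock 50 0.058 [-19.  37.  90.  -0.  54. 111.]
lock 0 0.2 [-19.  27.  82.  -0.  71. 161.]
lock 0 0.058 [-19.  37.  90.  -0.  54. 161.]
lock -10 0.2 [-19.  27.  82.   0.  71. 171.]
lock -10 0.058 [-19.  37.  90.  -0.  54. 171.]
```

```bash
python3 - <<'E'
from h import *
import cv2
ctrl.command_gripper(.6)
ctrl.goto([*KEY,.19],down(40)); st("above")
print(ctrl.move_l([*KEY,.058],vel=.12,contact_N=6)); st("down")
ctrl.command_gripper(0); st("grip")
ctrl.move_l([*KEY,.16],vel=.15); st("lift")
for n in("side","top"):cv2.imwrite(f"pics/{n}1.png",ctrl.read_camera(n))
a=cv2.resize(cv2.imread("pics/side1.png")[60:160,215:315],(400,400));b=cv2.resize(cv2.imread("pics/top1.png")[170:270,160:260],(400,400))
cv2.imwrite("pics/l1.png",cv2.hconcat([a,b]))
E
```

```text
above t4.05 p [0.4774 0.3186 0.19  ] F [ 0.1  0.6 -0.5] M [ 0.05 -0.15  0.06] g0.605
False
down t5.30 p [0.4774 0.3192 0.0586] F [0.3 0.1 1. ] M [ 0.01 -0.1   0.05] g0.604
grip t5.90 p [0.4768 0.3189 0.0579] F [ 0.2  0.3 -2.4] M [ 0.07 -0.08 -0.  ] g0.239
lift t6.73 p [0.4765 0.3187 0.1592] F [-0.8 -0.  -2.9] M [-0.01 -0.14  0.03] g0.238
```

View pics/l1.png

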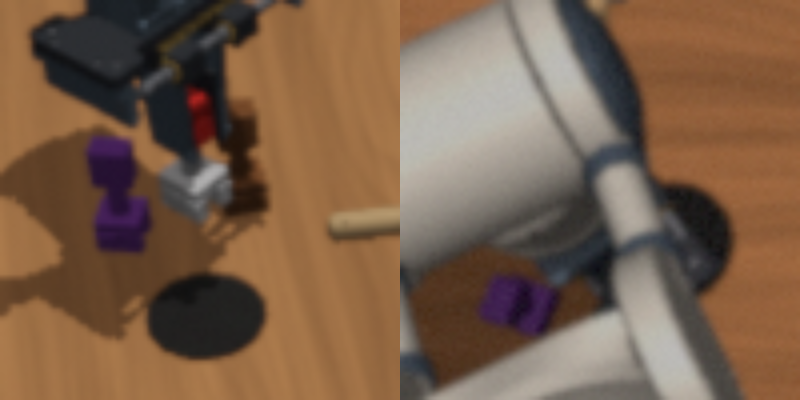

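The key is gripped at 21.7 mm and hanging upright, and the empty mat is visible at side crop (207,315). Now I'll carry it to the lock and seat it.

```bash
python3 - <<'E'
from h import *
from vis import ray
import cv2
print("mat side",ray("side",(207/4+215-.5,315/4+60-.5),.004))
ctrl.goto([*LOCK,.16],down(94-90)); st("above lock")
ctrl.move_l([*LOCK,.105],vel=.12); 
for n in("side","top"):cv2.imwrite(f"pics/{n}2.png",ctrl.read_camera(n))
a=cv2.resize(cv2.imread("pics/side2.png")[200:280,300:380],(400,400));b=cv2.resize(cv2.imread("pics/top2.png")[160:240,340:420],(400,400))
cv2.imwrite("pics/l2.png",cv2.hconcat([a,b]))
print(ctrl.move_l([*LOCK,.0775],vel=.03,contact_N=8)); st("down")
E
```

```text
mat side [0.46988856 0.31258345 0.004     ]
above lock t8.55 p [ 0.5843 -0.1388  0.16  ] F [ 1.4  0.5 -2.9] M [-0.03 -0.07  0.01] g0.237
True
down t10.13 p [ 0.584  -0.1397  0.0778] F [-1.1  1.   8.6] M [ 0.03  0.13 -0.  ] g0.237
```

View pics/l2.png

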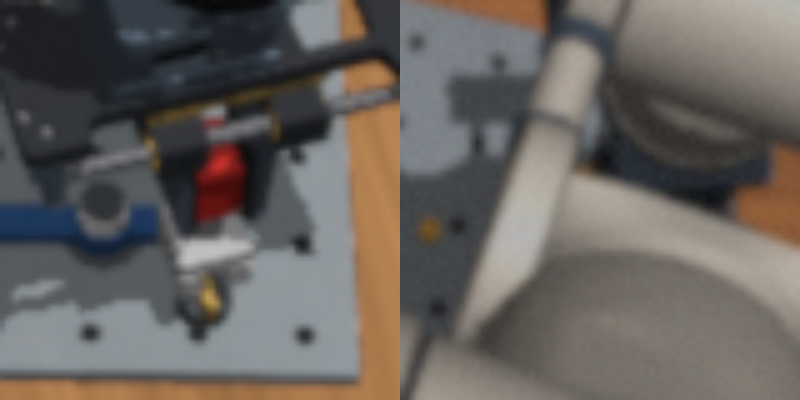

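The key seated at TCP z = 0.0778 m, against an expected 0.078. Now I'll turn it clockwise in steps and watch the wrist moment.

```bash
python3 - <<'E'
from h import *
ctrl.move_l([*LOCK,.0785],vel=.02)
q0=np.array(ctrl.current_q());st("rel")
for d in [12,24,36,48,56,62,67,72,76,80,84]:
    q=q0.copy();q[5]+=d;ctrl.movej(q);m=ctrl.current_wrist_torque();r=ctrl.current_eef_rot()
    print(d,"yaw",round(np.degrees(np.arctan2(r[1][0],r[0][0])),1),"t%.2f"%ctrl.current_t(),"M",np.round(m,3),"F",np.round(ctrl.current_contact_force(),1),np.round(ctrl.current_tool_pos(),4))
    if abs(m[2])>.5: break
E
```

```text
rel t10.38 p [ 0.5843 -0.1398  0.0785] F [-0.   0.1 -1.5] M [ 0.02 -0.13  0.02] g0.242
12 yaw -7.8 t10.71 M [-0.043 -0.091 -0.001] F [ 0.3 -0.2 -2.4] [ 0.5842 -0.1398  0.0783]
24 yaw -19.6 t11.03 M [ 0.046 -0.166 -0.032] F [ 0.6 -0.3 -2.4] [ 0.5843 -0.1398  0.0784]
36 yaw -31.5 t11.36 M [-0.009 -0.063  0.009] F [ 0.2 -0.5 -3. ] [ 0.5842 -0.1398  0.0785]
48 yaw -43.5 t11.68 M [-0.059 -0.016 -0.001] F [ 0.1  0.1 -1.5] [ 0.5842 -0.1398  0.0785]
56 yaw -51.5 t11.95 M [0.013 0.013 0.02 ] F [ 0.4  0.3 -2.5] [ 0.5842 -0.1398  0.0785]
62 yaw -57.6 t12.20 M [ 0.008  0.133 -0.05 ] F [-0.7  0.1 -2.3] [ 0.5842 -0.1398  0.0785]
67 yaw -62.6 t12.45 M [0.231 0.291 0.056] F [-1.3  0.9 -2.4] [ 0.5842 -0.1398  0.0784]
72 yaw -67.7 t12.70 M [0.286 0.341 0.029] F [-1.7  1.3 -1.6] [ 0.5842 -0.1398  0.0785]
76 yaw -71.7 t12.95 M [0.554 0.519 0.106] F [-3.1  2.1 -1. ] [ 0.5841 -0.1397  0.0784]
80 yaw -75.7 t13.20 M [0.604 0.689 0.744] F [-2.7  2.6 -1.8] [ 0.584  -0.1397  0.0784]
```

There's a clear stop at +80° (Mz jumped to 0.74 N m). I'll ease back within the play, lift off, and look.

```bash
python3 - <<'E'
from h import *
import cv2
q=np.array(ctrl.current_q());q[5]-=5;ctrl.movej(q);st("eased")
ctrl.move_l([*LOCK,.16],vel=.12);st("up")
q=np.array(ctrl.current_q());q0=q.copy()
ctrl.goto([*MAT,.16],down(40)); st("above mat")
for n in("side","top"):cv2.imwrite(f"pics/{n}3.png",ctrl.read_camera(n))
s=cv2.imread("pics/side3.png");t=cv2.imread("pics/top3.png")
f=lambda im,x,y,w:cv2.resize(im[y:y+w,x:x+w],(396,396),interpolation=cv2.INTER_CUBIC)
cv2.imwrite("pics/l3.png",cv2.hconcat([f(s,310,230,45),f(t,355,180,45)]))
cv2.imwrite("pics/l3b.png",f(s,215,60,100))
E
```

```text
eased t13.45 p [ 0.584  -0.1397  0.0784] F [-1.4  2.2 -3.1] M [0.38 0.41 0.02] g0.238
up t14.28 p [ 0.5838 -0.1397  0.1593] F [ 0.4  0.  -1.9] M [ 0.   -0.05  0.01] g0.240
above mat t15.99 p [0.4715 0.3144 0.1599] F [ 1.1 -0.6 -2. ] M [ 0.02 -0.14 -0.02] g0.234
```

View pics/l3.png

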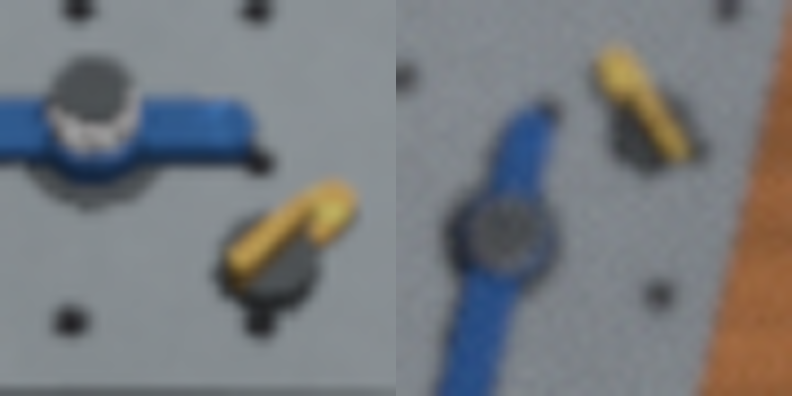

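View pics/l3b.png

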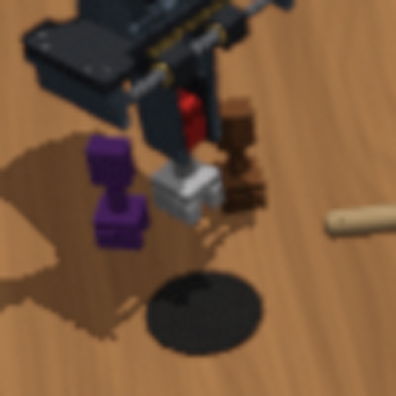

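```bash
python3 - <<'E'
from vis import *
for n,a,b,off in(("side",(237,268),(318,202),(310,230)),("top",(686-396,155),(632-396,88),(355,180))):
    w=[ray(n,np.array(q)/8.8+off-.5,.036) for q in(a,b)];d=w[1]-w[0];y=np.degrees(np.arctan2(d[1],d[0]));print(n,y,"turned",94-y,np.radians(94-y),w)
E
```

```text
side 30.440416950048565 turned 63.559583049951435 1.109323995416432 [array([ 0.57222285, -0.14853042,  0.036     ]), array([ 0.59761453, -0.13360911,  0.036     ])]
top 39.1153822238 turned 54.8846177762 0.9579172888932983 [array([ 0.57431343, -0.14732984,  0.036     ]), array([ 0.59616035, -0.12956559,  0.036     ])]
```

The measured bar turn is rough, at 0.96–1.11 rad. I'll fit a bar-plus-tab model to all four pictures to get it accurately before putting the key down.

```bash
cat > lockfit.py <<'E'
from vis import *
import sys
def run(pairs):
    R={"side":(328,240,24,26),"top":(370,182,30,22)}
    D=[]
    for i,tag in enumerate(pairs):
        for n in R:
            im=cv2.imread(f"pics/{n}{tag}.png").astype(float);x,y,w,h=R[n];c=im[y:y+h,x:x+w]
            yel=np.clip((c[...,2]-c[...,0]-15)/95,0,1)
            if n=="top": yel[:, -1]*=1
            D.append((i,n,yel))
    def model(p,i,n):
        cx,cy,dx,dy,tl,tw,z0,z1=p[:8];a=p[8+i]
        off=np.array([dx,dy]) if n=="top" else np.zeros(2)
        pose=(cx+off[0],cy+off[1],a)
        m=soft(n,[box(0,0,.024,.036,.028,.006),box((.010+tl)/2,0,z0,z1,tl-.010,tw)],pose,R[n],k=8)
        return cv2.GaussianBlur(m,(0,0),.6)
    def f(p):
        r=0
        for i,n,y in D:
            m=model(p,i,n);g=(m*y).sum()/max((m*m).sum(),1e-6)
            r+=((g*m-y)**2).sum()
        return r
    best=None
    for a2 in np.radians([20,30,40]):
        p0=np.array([.584,-.140,0,0,.026,.010,.016,.026,np.radians(94)]+[a2]*(len(pairs)-1))
        d=np.array([.002,.002,.002,.002,.003,.003,.005,.005,.1]+[.15]*(len(pairs)-1))
        r=minimize(f,p0,method="Powell",bounds=[(a-3*b,a+3*b) for a,b in zip(p0,d)],options=dict(maxiter=40))
        r=minimize(f,r.x,method="Nelder-Mead",options=dict(maxiter=3000,adaptive=True,initial_simplex=np.vstack([r.x]+[r.x+np.eye(len(d))[j]*d[j]*.5 for j in range(len(d))])))
        print(r.fun,r.x[:8].round(4),np.degrees(r.x[8:]).round(1),"turned",(r.x[8]-r.x[9:]).round(3))
run(sys.argv[1:])
E
python3 lockfit.py 0 3
```

```text
59.67901575388946 [ 5.844e-01 -1.378e-01  1.400e-03 -2.000e-04  2.750e-02  1.020e-02
  2.040e-02  2.420e-02] [93.5 30.4] turned [1.103]
59.4233928008286 [ 0.5845 -0.1375  0.0015 -0.0006  0.0273  0.01    0.0191  0.024 ] [93.6 30.7] turned [1.099]
59.34366690496945 [ 0.5844 -0.1376  0.0014 -0.0006  0.0279  0.0104  0.0201  0.023 ] [93.2 30. ] turned [1.103]
```

The fit gives 1.10 rad turned. Added to the unknown start of 0 to 0.3, that is probably the stop, but not certainly. Time is ample (16 of 64 s), so I'll re-seat with a better-centred position and push against the stop again to be sure.

```bash
python3 - <<'E'
from h import *
L=np.array([.5848,-.1385])
ctrl.goto([*L,.115],down(-62)); st("above lock")
print(ctrl.move_l([*L,.0775],vel=.05,contact_N=8)); st("down")
if ctrl.current_tool_pos()[2]<.082:
    ctrl.move_l([*L,.0785],vel=.02)
    q0=np.array(ctrl.current_q())
    for d in [8,11,14,17,20,23,26,29,32]:
        q=q0.copy();q[5]+=d;ctrl.movej(q);m=ctrl.current_wrist_torque();r=ctrl.current_eef_rot()
        print(d,"yaw",round(np.degrees(np.arctan2(r[1][0],r[0][0])),1),"t%.2f"%ctrl.current_t(),"M",np.round(m,3),"F",np.round(ctrl.current_contact_force(),1))
        if abs(m[2])>1.: break
E
```

```text
above lock t17.81 p [ 0.5849 -0.1376  0.1151] F [-0.2  0.1 -3. ] M [-0.02  0.    0.08] g0.242
True
down t18.53 p [ 0.5843 -0.1383  0.0777] F [-1.1  0.4 10.4] M [ 0.09  0.23 -0.06] g0.242
8 yaw -69.8 t19.05 M [-0.494 -0.404  0.006] F [ 1.2 -1.4 -2.5]
11 yaw -72.8 t19.30 M [-1.022 -0.789  0.302] F [ 4.2 -3.6 -6.3]
14 yaw -75.8 t19.55 M [-0.977 -0.973  0.779] F [ 4.5 -4.1 -7.1]
17 yaw -78.8 t19.80 M [-0.747 -0.923  1.226] F [ 3.5 -4.2 -6.9]
```

The torque rises linearly and hits the same wall at the same yaw (0.78 N m at -75.8°, 1.23 at -78.8°), so this is the stop. Now I'll put the key back.

```bash
python3 - <<'E'
from h import *
import cv2
q=np.array(ctrl.current_q());q[5]-=9;ctrl.movej(q);st("eased")
p=np.array(ctrl.current_tool_pos());ctrl.move_l([p[0],p[1],.13],vel=.12)
ctrl.goto([*MAT,.13],down(40))
print(ctrl.move_l([*MAT,.070],vel=.12),ctrl.move_l([*MAT,.056],vel=.03,contact_N=5)); st("down")
ctrl.command_gripper(.5); st("open")
ctrl.move_l([*MAT,.17],vel=.15)
ctrl.goto([.46,.2,.2],down(0)); st("away")
for n in("side","top"):cv2.imwrite(f"pics/{n}4.png",ctrl.read_camera(n))
s=cv2.imread("pics/side4.png");t=cv2.imread("pics/top4.png")
f=lambda im,x,y,w:cv2.resize(im[y:y+w,x:x+w],(396,396),interpolation=cv2.INTER_CUBIC)
cv2.imwrite("pics/l4.png",cv2.hconcat([f(s,230,90,66),f(t,195,195,66)]))
cv2.imwrite("pics/l4b.png",cv2.hconcat([f(s,245,175,130),f(t,280,150,125)]))
E
```

```text
eased t20.08 p [ 0.585  -0.1385  0.0783] F [ 2.1 -3.2 -4. ] M [-0.57 -0.44  0.01] g0.241
False True
down t23.47 p [0.4712 0.3152 0.0574] F [0.6 0.1 3.2] M [ 0.17 -0.32 -0.03] g0.237
open t24.02 p [0.4708 0.3149 0.0573] F [-0.2  0.7  0.7] M [ 0.03 -0.15 -0.01] g0.498
away t25.49 p [0.4598 0.1996 0.1995] F [ 0.3  0.5 -1.3] M [-0.02 -0.13 -0.02] g0.499
```

View pics/l4.png

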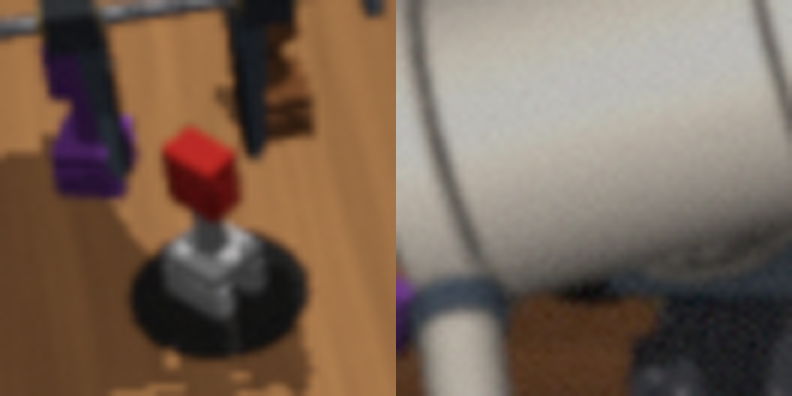

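View pics/l4b.png

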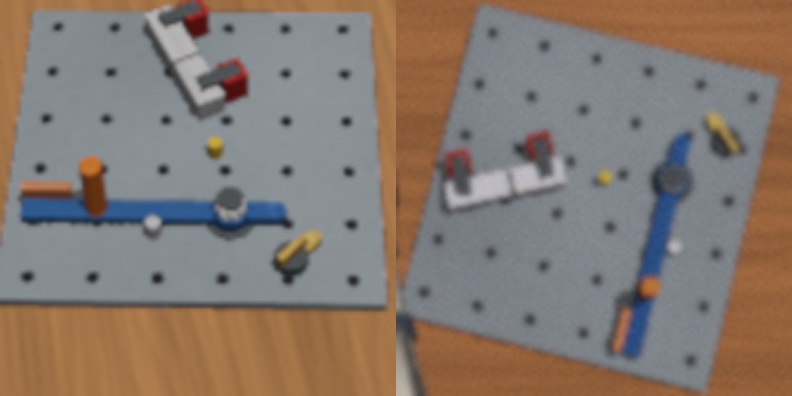

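The key stands upright near the middle of the mat, and the lock hasn't moved. Next is the handle, which I'll locate from these pictures.

```bash
python3 - <<'E'
from h import *
from vis import ray
print("handle side",ray("side",np.array([91,167])/3.046+[245,175]-.5,.084),"top",ray("top",np.array([649-396,287])/3.168+[280,150]-.5,.084))
PV=np.array([.547,-.0889]);yaw=-.227
h=lambda s:PV+.105*np.array([np.cos(np.pi+yaw-s),np.sin(np.pi+yaw-s)])
print(h(0),h(1.1))
for s in(0,.5,1.1,1.13):
    for off in(-90,90):
        q=ctrl.ik([*h(s),.053],down(np.degrees(np.pi+yaw-s)+off));print(s,off,None if q is None else np.round(q))
E
```

```text
handle side [ 0.44481666 -0.0678932   0.084     ] top [ 0.4453577  -0.06463148  0.084     ]
[ 0.44469368 -0.06526917] [0.52165422 0.012995  ]
0 -90 [-16.  29. 111.  -0.  40. -93.]
0 90 [-16.  29. 111.  -0.  40.  87.]
0.5 -90 [-10.  30. 109.  -0.  41. -58.]
0.5 90 [-10.  30. 109.  -0.  41. 122.]
1.1 -90 [ -5.  33. 101.  -0.  46. -19.]
1.1 90 [ -5.  33. 101.  -0.  46. 161.]
1.13 -90 [ -5.  33. 101.  -0.  46. -17.]
1.13 90 [ -5.  33. 101.  -0.  46. 163.]
```

```bash
cat >> h.py <<'E'
PV=np.array([.547,-.0892]);JY=-.227
def hp(s):return PV+.105*np.array([np.cos(np.pi+JY-s),np.sin(np.pi+JY-s)])
def ho(s):return down(np.degrees(np.pi+JY-s)-90)
E
python3 - <<'E'
from h import *
import cv2
ctrl.goto([*hp(0),.15],ho(0))
print(ctrl.move_l([*hp(0),.053],vel=.1,contact_N=6)); st("down")
ctrl.command_gripper(0); st("grip"); ctrl.sleep(.2); st("grip")
for n in("side",):cv2.imwrite(f"pics/{n}5.png",ctrl.read_camera(n))
cv2.imwrite("pics/l5.png",cv2.resize(cv2.imread("pics/side5.png")[160:290,235:385],None,fx=5,fy=4.6))
E
```

```text
False
down t28.45 p [ 0.445  -0.0656  0.0534] F [-0.2  0.6  0.2] M [ 0.06 -0.17 -0.02] g0.499
grip t29.00 p [ 0.4447 -0.0657  0.0531] F [-2.1 -3.6  3.3] M [-0.43  0.12  0.02] g0.191
grip t29.20 p [ 0.4447 -0.0657  0.0531] F [-2.1 -3.8  5.4] M [-0.47  0.16 -0.04] g0.186
```

View pics/l5.png

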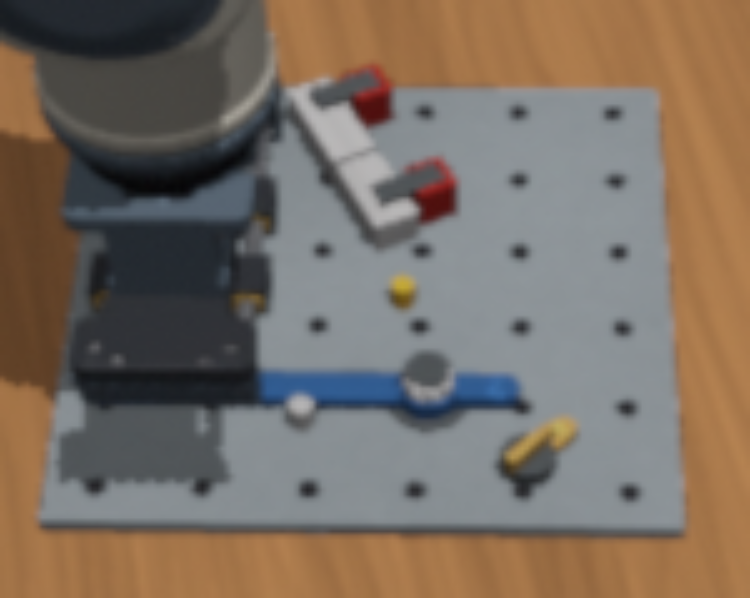

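The handle is held at a width of about 17 mm. Now I'll swing along the arc, watching the tangential force.

```bash
python3 - <<'E'
from h import *
def F(s):
    th=np.pi+JY-s;f=np.array(ctrl.current_contact_force());t=np.array([np.sin(th),-np.cos(th)]);r=np.array([np.cos(th),np.sin(th)])
    print("s%.3f t%.2f tang %.1f rad %.1f z %.1f g%.3f"%(s,ctrl.current_t(),f[:2]@t,f[:2]@r,f[2],ctrl.current_grip_width()));return f[:2]@t
F(0)
for s in np.arange(.1,1.01,.1):
    ctrl.move_l([*hp(s),.053],vel=.05,ori=ho(s)); f=F(s)
    if abs(f)>25: print("ABORT");break
E
```

```text
s0.000 t29.25 tang -3.3 rad 1.4 z 5.5 g0.190
s0.100 t29.61 tang -4.1 rad 1.2 z 6.4 g0.194
s0.200 t29.97 tang -4.5 rad -0.4 z 6.1 g0.195
s0.300 t30.32 tang -5.2 rad 0.5 z 7.5 g0.191
s0.400 t30.68 tang -4.9 rad -1.0 z 6.4 g0.190
s0.500 t31.04 tang -5.4 rad -1.6 z 6.4 g0.190
s0.600 t31.40 tang -5.7 rad -2.4 z 7.2 g0.188
s0.700 t31.76 tang -4.7 rad -3.7 z 7.5 g0.188
s0.800 t32.12 tang -5.3 rad -2.7 z 8.0 g0.189
s0.900 t32.48 tang -5.1 rad -3.2 z 6.9 g0.190
s1.000 t32.83 tang -5.6 rad -3.4 z 9.3 g0.191
```

The tangential force follows the spring law, and the arm moved past 0.1, so it's free. I'll finish in small steps until the stop pushes back.

```bash
python3 - <<'E'
from h import *
import cv2
def F(s):
    th=np.pi+JY-s;f=np.array(ctrl.current_contact_force());t=np.array([np.sin(th),-np.cos(th)]);r=np.array([np.cos(th),np.sin(th)])
    print("s%.3f t%.2f tang %.1f rad %.1f z %.1f g%.3f"%(s,ctrl.current_t(),f[:2]@t,f[:2]@r,f[2],ctrl.current_grip_width()));return f[:2]@t
for s in [1.04,1.06,1.075,1.09,1.1,1.11,1.12,1.13,1.14,1.15]:
    ctrl.move_l([*hp(s),.053],vel=.03,ori=ho(s));ctrl.sleep(.1); f=F(s)
    if f<-15: break
ctrl.sleep(.3);F(s);st()
for n in("side","top"):cv2.imwrite(f"pics/{n}6.png",ctrl.read_camera(n))
s=cv2.imread("pics/side6.png");t=cv2.imread("pics/top6.png")
f=lambda im,x,y,w:cv2.resize(im[y:y+w,x:x+w],(396,396),interpolation=cv2.INTER_CUBIC)
cv2.imwrite("pics/l6.png",cv2.hconcat([f(s,245,165,130),f(t,275,145,130)]))
E
```

```text
s1.040 t33.23 tang -5.0 rad -2.0 z 10.2 g0.187
s1.060 t33.58 tang -5.7 rad -2.9 z 8.2 g0.192
s1.075 t33.92 tang -4.9 rad -2.6 z 8.7 g0.190
s1.090 t34.27 tang -5.4 rad -2.7 z 8.4 g0.188
s1.100 t34.62 tang -5.9 rad -2.3 z 9.0 g0.187
s1.110 t34.98 tang -6.0 rad -3.3 z 9.4 g0.188
s1.120 t35.33 tang -10.0 rad -4.8 z 12.8 g0.188
s1.130 t35.67 tang -15.1 rad -6.5 z 16.7 g0.187
s1.130 t35.98 tang -14.5 rad -6.6 z 15.9 g0.191
 t35.98 p [0.5222 0.0128 0.0529] F [-12.8  -9.5  15.9] M [-1.6   2.15  0.23] g0.191
```

View pics/l6.png

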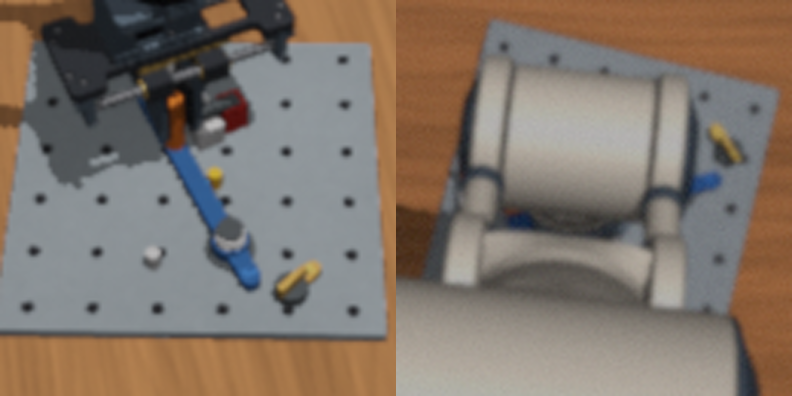

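View pics/side6.png

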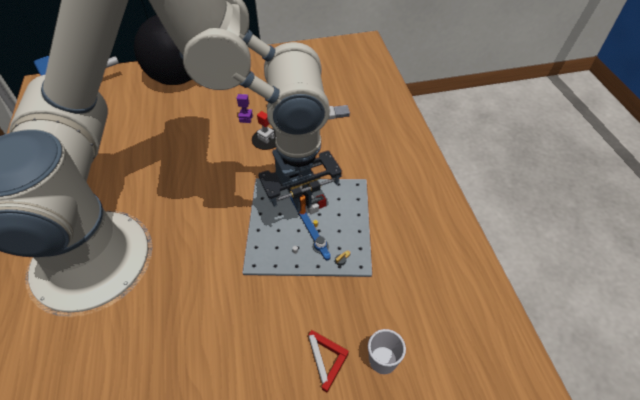

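The arm lies against the yellow pin in side crop (215,175). The tangential load rose from 6 to 15 N starting at 1.11 rad, which matches the stop at 1.1. The key is upright on its mat at side (264,125), and the magnet and cup are where they were. The brush is partly hidden by the gripper, with its visible end in place. Handing in.

```bash
python3 - <<'E'
from h import *
st("final");print(np.abs(ctrl.current_dq()).max());print(ctrl.sign_off())
E
```

```text
final t36.08 p [0.5222 0.0128 0.0529] F [-13.6  -9.4  16.2] M [-1.66  2.16  0.26] g0.188
0.07943859807997562
the job is handed in; nothing more can be done
None
```

I turned the lock screw to its stop with the red key and stood the key back on its mat. I then swung the blue arm home by its handle and handed in at about 36 s while still holding it. Sign-off reports no verdict.

**Lock:**
- The pictures showed only 1.10 rad of turn from an unknown starting angle, so they could not prove the stop was reached.
- I re-seated the key and pushed again. It hit the same wall at the same yaw, with the moment rising to 1.2 N m against a screw that needs about 0.05. I took that as the stop.

**Key:** it stands upright near the middle of its mat in the last picture, let go.

**Arm:**
- The load along the swing rose from about 6 to 15 N, starting at about 1.11 rad by my geometry (±0.015). That agrees with the stop at 1.1 rad, and the picture shows the arm against the yellow pin.
- The final reading also had about 16 N upward on the tool. I did not explain this, but it was steady.

**Bystanders:** the magnet and cup look unmoved. The brush was partly hidden by the gripper in the last picture, but its visible end was in place and nothing went near it.

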